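Sweep the display lamps off at closing time

ROBOT

A 6-joint arm with a two-finger parallel gripper is mounted at the origin on a cart in front of the work surface, level with it; the furniture and walls round the work are solid. World frame = base frame: x ahead of the robot, y to its left, z up, the work surface at z = 0. Lengths are in m, angles in rad, forces in N, time in s.
With the tool pointing down it reaches from about 0.35 to 0.925 m from the base axis. Payload 6.4 kg.
Tool frame: the origin (TCP) lies on the centre line of the jaws, within the pads' length; the fingertips stand bot.nose_length ahead of it and the grasp point (between the pads) lies 2 mm behind it (bot.nose_length is the distance from the TCP to the fingertips, in m); z points along the fingers, x is the direction in which the jaws open and shut, and the axes are right-handed (so a half turn about z gives the same grasp; the last joint's range is limited). The gripper opens to 94 mm and grips with 3 to 60 N. Pads are 16 mm wide; open, the fingers measure 119 mm over their backs; the gripper's body (75 mm by 177 mm) begins 78 mm behind the grasp point.
Start: joints at [-1.495, 0.245, 1.558, -0, 1.339, -0.174], TCP at [0.161, -0.63, 0.222] pointing down, gripper open.
Joint ranges: [-3.13, 3.13], [-1.02, 2.26], [0.13, 2.54], [-0.95, 4.09], [0.21, 2.88], [-2.74, 2.74]. Speed limits (rad/s): [2.57, 2.57, 3.14, 3.14, 3.14, 3.14].

INTERFACE

Orientations are given as [roll, pitch, yaw] about the fixed x, y, z axes, in that order (R = Rz(yaw) Ry(pitch) Rx(roll)).
In Python, from plant import bot gives the robot as it stands.
- The arm moves only by the tool step_arm, never from a script. Its argument "rows" is a list of rows, each an object with "delta_pos": the shift along the tool's x, y, z in mm, a list of three; "turn": the turn about the tool's z in rad; "grip": the opening, from 0 (shut) to 1 (fully open). In form: [{"delta_pos": [dx, dy, dz], "turn": turn, "grip": grip}, ...]. A call has exactly 10 rows; each row shifts and turns the pose as measured when the row begins, along the tool's axes as they then stand; what a row does not reach is not made up. A row lasts 1/10 s, in which the tool goes at most 50 mm and 8.59 degrees, less where a joint would pass 70% of its speed; a pose out of reach is approached as far as the arm can. A call is refused whole if a number of a shift passes 50 or a number of a turn 0.15, either way. A call with a gripper value outside its range is refused whole. The fingers move at their own pace and stop on an object; "force" is the grip in N (left out, the last holds). Time passes only in rows, so rows that do not move let the fingers close, or fill a call up. It gives the time, the measured TCP pose, the force and the opening at its end, in the units of the state.
- bot.get_obs(): the state, without advancing time (a new reading comes with each control period).
- bot.camera(name): name is "side" or "top"; returns the picture (420x560x3 uint8, blue, green, red); there is no depth.
- bot.get_calibration(name): a dict with "intrinsics" (3x3 intrinsics, pixels), "R" (3x3) and "t" (3): a world point X has camera coordinates R X + t. Camera axes: x right, y down, z forward; pixel columns grow to the right and rows downward; lengths in m; the calibration is good to about 2 mm. A picture is of the moment at which its call begins. get_calibration takes no time and is no camera call.
- bot.hand_in(): hands the job in, once; it reports no verdict.
Trained networks look in the newest picture that a camera, given by its name, has taken for a name from the list of things; names that differ only in an ending like _2 or _b are one class to them, and where a whole thing is asked for, a point or a joint stands for the part that bears it (a point fixed in the world has none). Each returns a list of dicts, best first, with "confidence" (0 to 1); they miss things now and then, are a little off and sometimes report something else, mostly with a low value. They report only what shows in the picture. A call takes as long as a camera call.
- bot.trace(name, camera): "region" (420x560 bool, what is visible of it) and "rect" ([centre column, centre row, width, height] in pixels, round what is visible of it).
The state is a dict: "time_s": time; "q": joint angles; "qd": joint speeds; "joint_efforts": joint torques, N m; "ee_pos": TCP position; "tool_rot": TCP orientation; "wrist_force": force on the tool from outside, world axes, zero at the start; "ft_torque": the same for the moment, N m; "gripper_width": opening from 0.0 (shut) to 1.0 (fully open).
Only numpy, scipy, OpenCV 4.12 (cv2) and the standard library are available. Lean on these libraries where they do the work, as an engineer would, in place of code of your own. Each camera call takes 0.05 s, during which the arm holds its last target.

TASK

Closing time: switch off all four white lamp levers on the grey switch box in one low sweep of a finger along the row, without lifting the hand away part-way. Leave the red fridge lever on, and do not shove the timer, tape roll or piping nozzle about.

Things in the scene. Friction and masses are not known exactly. Their poses are not given: they have to be found in the camera images.
- bank: Grey switch box, 92 (x) x 364 (y) x 40 mm high, fixed flat on the table; origin at the centre of its underside, z up, y along its row of five levers (four white; one red at the -y end beyond a red stripe). A shut fingertip whose lower end travels 80 to 86 mm above the table along the row towards -y pushes each lever over and clears those lying off
- lamp_1 (a joint): white lamp lever 1; turns about the bank's x axis at bank x = 0, y = +139 mm, 44 mm above the table. Reads 0 when fully on (nearly upright, leaning a little to bank +y), 0.3 upright, 1.2 fully off (well over to -y). Past upright it falls by its own weight to the stop; a light push at the tip (under 2 N) moves it
- lamp_2 (a joint): white lamp lever 2; turns about the bank's x axis at bank x = 0, y = +75 mm, 44 mm above the table. Reads 0 when fully on (nearly upright, leaning a little to bank +y), 0.3 upright, 1.2 fully off (well over to -y). Past upright it falls by its own weight to the stop; a light push at the tip (under 2 N) moves it
- lamp_3 (a joint): white lamp lever 3; turns about the bank's x axis at bank x = 0, y = +11 mm, 44 mm above the table. Reads 0 when fully on (nearly upright, leaning a little to bank +y), 0.3 upright, 1.2 fully off (well over to -y). Past upright it falls by its own weight to the stop; a light push at the tip (under 2 N) moves it
- lamp_4 (a joint): white lamp lever 4; turns about the bank's x axis at bank x = 0, y = -53 mm, 44 mm above the table. Reads 0 when fully on (nearly upright, leaning a little to bank +y), 0.3 upright, 1.2 fully off (well over to -y). Past upright it falls by its own weight to the stop; a light push at the tip (under 2 N) moves it
- fridge (a joint): red fridge lever; turns about the bank's x axis at bank x = 0, y = -147 mm, 44 mm above the table. Reads 0 when fully on (nearly upright, leaning a little to bank +y), 0.3 upright, 1.2 fully off (well over to -y). Past upright it falls by its own weight to the stop; a light push at the tip (under 2 N) moves it. Starts and must stay on
- lamp_1_tip (a point): middle of the rounded cross bar at the tip of white lamp lever 1, 45 mm from the turning axis; bar 26 mm wide along x, 10 mm thick, so it reaches 18 mm to bank +y of the axis when on, 40 mm to -y when off. Its top is 92 mm above the table when on, 94 mm upright, 77 mm when off
- lamp_2_tip (a point): middle of the rounded cross bar at the tip of white lamp lever 2, 45 mm from the turning axis; bar 26 mm wide along x, 10 mm thick, so it reaches 18 mm to bank +y of the axis when on, 40 mm to -y when off. Its top is 92 mm above the table when on, 94 mm upright, 77 mm when off
- lamp_3_tip (a point): middle of the rounded cross bar at the tip of white lamp lever 3, 45 mm from the turning axis; bar 26 mm wide along x, 10 mm thick, so it reaches 18 mm to bank +y of the axis when on, 40 mm to -y when off. Its top is 92 mm above the table when on, 94 mm upright, 77 mm when off
- lamp_4_tip (a point): middle of the rounded cross bar at the tip of white lamp lever 4, 45 mm from the turning axis; bar 26 mm wide along x, 10 mm thick, so it reaches 18 mm to bank +y of the axis when on, 40 mm to -y when off. Its top is 92 mm above the table when on, 94 mm upright, 77 mm when off
- fridge_tip (a point): middle of the rounded cross bar at the tip of the red fridge lever, 45 mm from the turning axis; bar 26 mm wide along x, 10 mm thick, so it reaches 18 mm to bank +y of the axis when on, 40 mm to -y when off. Its top is 92 mm above the table when on, 94 mm upright, 77 mm when off
- timer: bystander: white round kitchen timer, 62 mm across, 42 mm high; origin at the centre of its underside
- tape_roll: bystander: roll of brown tape lying flat, 92 mm across, 48 mm high; origin at the centre of its underside
- nozzle_0: bystander: metal piping nozzle standing on its wide end, 27 mm across, 40 mm high; origin at the centre of its underside

How it is judged:
At the end, for the whole second after the job is handed in: All four white levers lie off (within 0.15 rad of the off stop, reading above 1.05) and the red lever still stands on (reading below 0.15) (value of joint each of lamp_1, lamp_2, lamp_3, lamp_4 above 1.05 rad and value of joint fridge below 0.15 rad); the robot touches nothing.
It fails at once if the red fridge lever is pushed nearly to upright or beyond (above 0.25) (value of joint fridge above 0.25 rad).
It fails at once if the sweep is broken off: with some white levers off and some still on, the hand's grasp point is lifted more than 140 mm above the table over the bank (value of joint any of lamp_1, lamp_2, lamp_3, lamp_4 above 0.6 rad and value of joint any of lamp_1, lamp_2, lamp_3, lamp_4 below 0.3 rad and z of the grasp point in the frame of bank above 0.14 m).
It fails at once if a bystander (timer, tape roll, nozzle) is moved more than 40 mm (distance of any of timer, tape_roll, nozzle_0 from where it was at the start of the episode above 0.04 m).
It also fails if it takes over 32 s, if anything falls off the work surface, if the arm or the gripper's body presses on something with over 40 N, if the wrist force passes 120 N, or if a joint passes its speed limit or range.

## Working session

There is one attempt and no reset: what is moved stays moved. The work goes in short steps, Python scripts to look and compute and a tool call to move; the robot and the scene stay as the last step left them, time stands still between calls to the robot, and variables do not carry over. Pictures are saved under pics/ and viewed, and the job is handed in when it is done.

Besides the shell and the picture viewer there is one more tool, called after "Request:" by a JSON object that holds its "fn" and its "kwargs". step_arm: Moves the arm, as the interface text tells. Its arguments: {"type":"object","properties":{"rows":{"type":"array"},"force":{"type":"number"}},"required":["rows"]}

```bash
mkdir -p pics; ls; python3 - <<'E'
from plant import bot
import cv2, numpy as np
o=bot.get_obs(); print(o['time_s'],o['ee_pos'],o['tool_rot'],o['gripper_width'],bot.nose_length)
for c in ('top','side'):
    im=bot.camera(c); cv2.imwrite(f'pics/{c}0.png',im)
    k=bot.get_calibration(c); print(c,k)
E
```

```text
pics
0.0 [ 0.16064694 -0.62925245  0.2213431 ] [-3.14124269e+00  1.89774812e-03 -1.32099515e+00] 1.0034205403406615 0.017
top {'intrinsics': array([[544.01350013,   0.        , 272.69064097],
       [  0.        , 544.01350013, 209.13327237],
       [  0.        ,   0.        ,   1.        ]]), 'R': array([[ 0.01508238, -0.99975492, -0.01620539],
       [-0.99605736, -0.01360565, -0.08766196],
       [ 0.08741999,  0.01746365, -0.99601846]]), 't': array([-0.26523846,  0.51131156,  0.99960206])}
side {'intrinsics': array([[516.74259068,   0.        , 285.2690141 ],
       [  0.        , 516.74259068, 199.84378629],
       [  0.        ,   0.        ,   1.        ]]), 'R': array([[-0.994324  , -0.10518239, -0.01601383],
       [-0.03116481,  0.431849  , -0.90140734],
       [ 0.10172774, -0.89579189, -0.43267581]]), 't': array([0.48502466, 0.22092047, 0.70207185])}
```

View pics/top0.png

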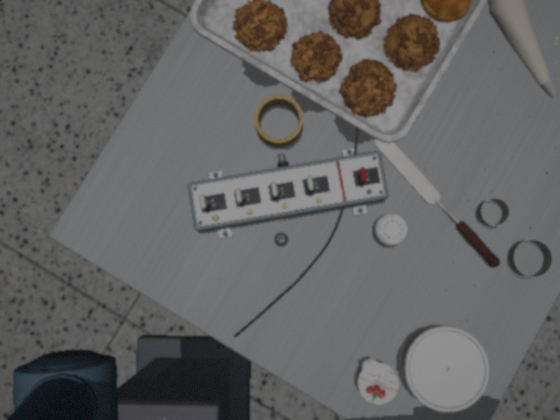

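View pics/side0.png

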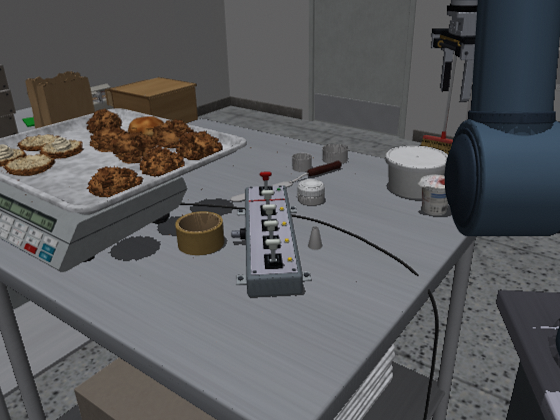

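```bash
python3 - <<'E'
from plant import bot
import cv2, numpy as np
for c in ('top','side'):
    im=cv2.imread(f'pics/{c}0.png')
    for n in ('bank','lamp_1_tip','fridge_tip','timer','tape_roll','nozzle_0'):
        for d in bot.trace(n,c)[:6]:
            r=d['region']; print(c,n,round(d['confidence'],2),np.round(d['rect'],1),r.sum())
            if d['confidence']>.4:
                cs,_=cv2.findContours(r.astype(np.uint8),cv2.RETR_EXTERNAL,cv2.CHAIN_APPROX_NONE)
                if n=='bank': np.save(f'bank_{c}.npy',r); print(np.round(cv2.boxPoints(cv2.minAreaRect(np.vstack(cs))),1).tolist())
                cv2.drawContours(im,cs,-1,(0,255,0),1)
    cv2.imwrite(f'pics/{c}_tr.png',im)
t=cv2.imread('pics/top0.png')[130:250,170:420]; cv2.imwrite('pics/topcrop.png',cv2.resize(t,None,fx=3.2,fy=3.2,interpolation=cv2.INTER_CUBIC))
t=cv2.imread('pics/side0.png')[160:300,170:350]; cv2.imwrite('pics/sidecrop.png',cv2.resize(t,None,fx=4,fy=4,interpolation=cv2.INTER_CUBIC))
E
```

```text
top bank 0.81 [290.1 193.3 197.7  91.4] 10429
[[183.89999389648438, 169.6999969482422], [377.6000061035156, 136.39999389648438], [390.1000061035156, 209.0], [196.3000030517578, 242.1999969482422]]
top lamp_1_tip 0.67 [206.8 201.2  16.3  10.5] 85
top fridge_tip 0.69 [238.9 198.5  12.1  11.8] 108
top fridge_tip 0.67 [362.6 174.4  10.1  16.3] 101
top timer 0.77 [388.1 228.8  36.4  35.3] 935
top tape_roll 0.68 [277.6 121.7  49.7  53.4] 1136
top nozzle_0 0.68 [289.1 193.3 201.2  93.4] 10602
top nozzle_0 0.62 [283.1 238.9  14.9   9.6] 149
top nozzle_0 0.56 [363.5 176.    4.7  14.6] 91
side bank 0.63 [269.1 235.6  77.3 128.5] 6000
[[223.8000030517578, 176.3000030517578], [296.5, 167.1999969482422], [312.1000061035156, 291.5], [239.3000030517578, 300.6000061035156]]
side lamp_1_tip 0.44 [273.4 251.1  17.7  20.9] 227
side fridge_tip 0.47 [267.8 182.4   9.8  20.3] 118
side timer 0.92 [312.4 193.2  31.   24.8] 647
side tape_roll 0.71 [201.2 231.8  50.9  45.6] 1792
side nozzle_0 0.61 [317.9 237.1  16.7  25.4] 219
```

View pics/topcrop.png

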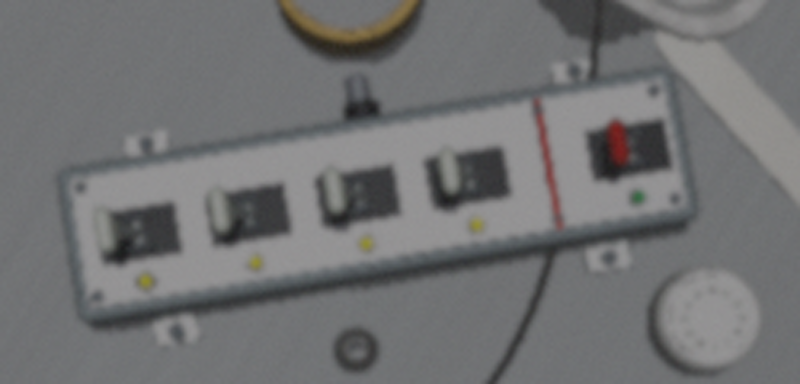

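View pics/sidecrop.png

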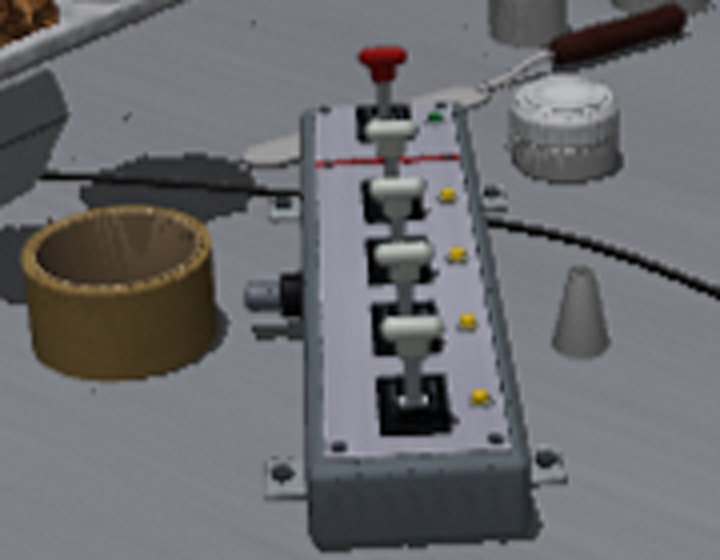

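```bash
cat > h.py <<'E'
from plant import bot
import numpy as np
K={c:bot.get_calibration(c) for c in ('top','side')}
def proj(c,X):
    k=K[c]; p=(k['R']@np.atleast_2d(X).T).T+k['t']; p=p@k['intrinsics'].T; return p[:,:2]/p[:,2:]
def ray(c,px,z):
    k=K[c]; d=k['R'].T@np.linalg.solve(k['intrinsics'],[px[0],px[1],1]); o=-k['R'].T@k['t']; return o+d*(z-o[2])/d[2]
E
python3 - <<'E'
from h import *
import cv2
from scipy.optimize import least_squares
T=np.array([(106,229),(219,214),(334,194),(448,172),(618,143)])/3.2+[170,130]-.35
S=np.array([(412,327),(403,255),(398,188),(390,132),(383,60)])/4+[170,160]-.35
ys=np.array([139,75,11,-53,-147])/1e3+.0133
def W(p,L): 
    c,s=np.cos(p[2]),np.sin(p[2]); L=np.atleast_2d(L); return np.c_[p[0]+c*L[:,0]-s*L[:,1],p[1]+s*L[:,0]+c*L[:,1],L[:,2]]
L=np.c_[0*ys,ys,0*ys+.087]
for cams in (('top',),('side',),('top','side')):
    f=lambda p:np.concatenate([(proj(c,W(p,L))-{'top':T,'side':S}[c]).ravel() for c in cams])
    r=least_squares(f,[.4,-.3,0.1]); print(cams,r.x,np.round(r.fun,1))
p=r.x
print('tips',W(p,L)[:,:2].round(4).tolist())
for c in ('top','side'):
    im=cv2.imread(f'pics/{c}0.png'); im=cv2.resize(im,None,fx=2,fy=2) 
    q=proj(c,W(p,[(sx*.046,sy*.182,z) for z in(.04,0) for sx,sy in((1,1),(1,-1),(-1,-1),(-1,1))]))*2
    cv2.polylines(im,[q[:4].astype(int)],True,(0,255,0));cv2.polylines(im,[q[4:].astype(int)],True,(255,0,255))
    for a in proj(c,W(p,L))*2: cv2.circle(im,tuple(a.astype(int)),3,(0,0,255),-1)
    x0,y0=(330,150) if c=='top' else (300,300)
    cv2.imwrite(f'pics/{c}_fit.png',im[y0:y0+360,x0:x0+520])
for n,pt,px,z in (('timer','top',(390,230),.042),('tape','top',(279,120.5),.048),('nozzle','top',(281,239.5),.04)): print(n,ray(pt,px,z))
E
```

```text
('top',) [ 0.54791828 -0.28486444  0.18365955] [-0.5  0.8  0.1 -0.7  0.1 -0.5  0.3  0.2 -0.   0.2]
('side',) [ 0.54875382 -0.28434361  0.18143526] [-0.   0.5  0.2 -0.1 -0.3  0.3  0.2 -0.2 -0.1 -0.7]
('top', 'side') [ 0.54833913 -0.28473817  0.18216054] [-0.6  0.4  0.  -1.  -0.  -0.8  0.3 -0.  -0.1  0.1  0.3  0.4  0.5 -0.2
 -0.   0.2  0.4 -0.3  0.1 -0.8]
tips [[0.5207, -0.135], [0.5323, -0.1979], [0.5439, -0.2608], [0.5555, -0.3238], [0.5726, -0.4162]]
timer [ 0.47792073 -0.47258668  0.042     ]
tape [ 0.67737162 -0.26753681  0.048     ]
nozzle [ 0.45780102 -0.27424686  0.04      ]
```

View pics/top_fit.png

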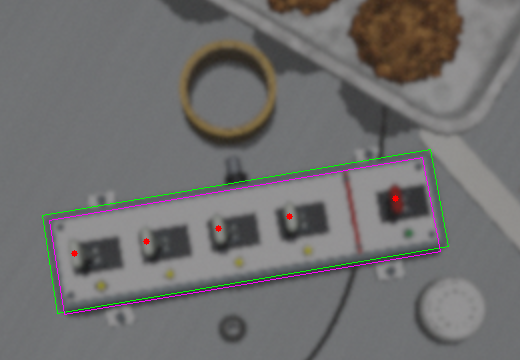

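View pics/side_fit.png

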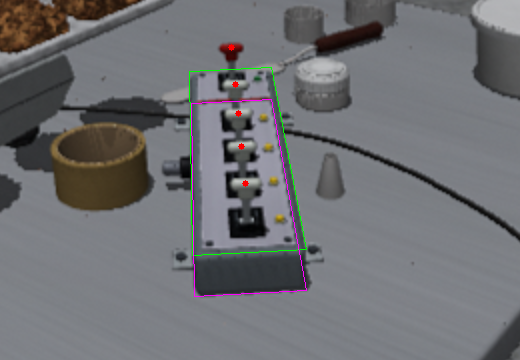

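All five levers stand on. The fits from the two cameras agree to about 1 mm: bank centre is near (0.548, -0.285) with yaw 0.182. In the top crop the white tips run from (106,229) to (448,172), and the red tip is at (618,143). I'll go to the +y end of the row with the fingers shut.

Request:
{"fn": "step_arm", "kwargs": {"rows": [{"delta_pos": [0, 0, 0], "turn": 0.068, "grip": 0}, {"delta_pos": [-30, -28, 0], "turn": 0, "grip": 0}, {"delta_pos": [-30, -28, 0], "turn": 0, "grip": 0}, {"delta_pos": [-30, -28, 0], "turn": 0, "grip": 0}, {"delta_pos": [-30, -28, 0], "turn": 0, "grip": 0}, {"delta_pos": [-30, -28, 0], "turn": 0, "grip": 0}, {"delta_pos": [-30, -28, 0], "turn": 0, "grip": 0}, {"delta_pos": [-30, -28, 0], "turn": 0, "grip": 0}, {"delta_pos": [-30, -28, 0], "turn": 0, "grip": 0}, {"delta_pos": [-30, -28, 0], "turn": 0, "grip": 0}], "force": 20}}

```text
time_s: 1.7
ee_pos: [0.365, -0.3126, 0.2226]
tool_rot: [-3.14, -0.004, -1.402]
wrist_force: [1.0, -0.7, -1.4]
gripper_width: 0.186
```

```bash
cat >> h.py <<'E'
def rep():
    o=bot.get_obs(); p=np.array([.5478,-.2847,.1825]); d=o['ee_pos'][:2]-p[:2]; c,s=np.cos(p[2]),np.sin(p[2])
    print('t',round(o['time_s'],2),'bank x,y mm',np.round(1e3*np.array([c*d[0]+s*d[1],-s*d[0]+c*d[1]]),1),'tip z',round(1e3*(o['ee_pos'][2]-.017),1),'rot',np.round(o['tool_rot'],3),'F',np.round(o['wrist_force'],1),'w',round(o['gripper_width'],3))
E
python3 -c "from h import *; rep()"
```

```text
t 1.7 bank x,y mm [-184.8    5.7] tip z 205.6 rot [-3.14  -0.004 -1.402] F [ 1.  -0.7 -1.4] w 0.186
```

Request:
{"fn": "step_arm", "kwargs": {"rows": [{"delta_pos": [-27, -24, 0], "turn": -0.01, "grip": 0}, {"delta_pos": [-27, -24, 0], "turn": 0, "grip": 0}, {"delta_pos": [-27, -24, 0], "turn": 0, "grip": 0}, {"delta_pos": [-27, -24, 0], "turn": 0, "grip": 0}, {"delta_pos": [-27, -24, 0], "turn": 0, "grip": 0}, {"delta_pos": [-27, -24, 0], "turn": 0, "grip": 0}, {"delta_pos": [-25, -24, 0], "turn": 0, "grip": 0}, {"delta_pos": [-15, -14, 0], "turn": 0, "grip": 0}, {"delta_pos": [0, 0, 0], "turn": 0, "grip": 0}, {"delta_pos": [0, 0, 0], "turn": 0, "grip": 0}]}}

```text
time_s: 2.7
ee_pos: [0.5147, -0.0671, 0.2245]
tool_rot: [-3.136, -0.008, -1.384]
wrist_force: [0.4, 0.5, -0.7]
gripper_width: 0.006
```

```bash
python3 -c "from h import *; rep()"
```

```text
t 2.7 bank x,y mm [  6.9 220. ] tip z 207.5 rot [-3.136 -0.008 -1.384] F [ 0.4  0.5 -0.7] w 0.006
```

Request:
{"fn": "step_arm", "kwargs": {"rows": [{"delta_pos": [0, 3, 20], "turn": 0, "grip": 0}, {"delta_pos": [0, 3, 20], "turn": 0, "grip": 0}, {"delta_pos": [0, 1, 20], "turn": 0, "grip": 0}, {"delta_pos": [0, 0, 20], "turn": 0, "grip": 0}, {"delta_pos": [0, 0, 18], "turn": 0, "grip": 0}, {"delta_pos": [0, 0, 14], "turn": 0, "grip": 0}, {"delta_pos": [0, 0, 6], "turn": 0, "grip": 0}, {"delta_pos": [0, 0, 0], "turn": 0, "grip": 0}, {"delta_pos": [0, 0, 0], "turn": 0, "grip": 0}, {"delta_pos": [0, 0, 0], "turn": 0, "grip": 0}]}}

```text
time_s: 3.7
ee_pos: [0.5073, -0.0789, 0.1057]
tool_rot: [-3.131, -0.014, -1.395]
wrist_force: [0.1, 0.0, 0.1]
gripper_width: 0.006
```

```bash
python3 - <<'E'
from h import *; import cv2
rep()
for c in('top','side'): cv2.imwrite(f'pics/{c}1.png',bot.camera(c))
t=cv2.imread('pics/side1.png')[120:320,150:400]; cv2.imwrite('pics/side1c.png',cv2.resize(t,None,fx=3,fy=3,interpolation=cv2.INTER_CUBIC))
E
```

```text
t 3.7 bank x,y mm [ -2.5 209.7] tip z 88.7 rot [-3.131 -0.014 -1.395] F [0.1 0.  0.1] w 0.006
```

View pics/side1c.png

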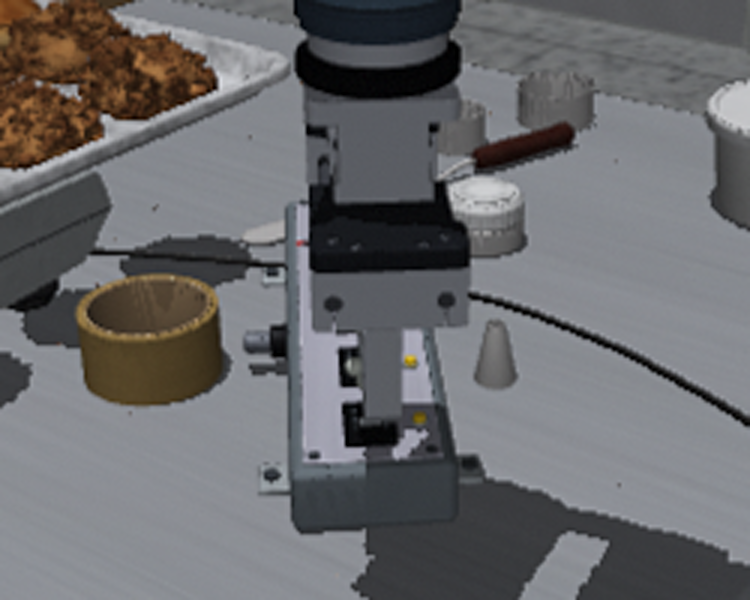

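Request:
{"fn": "step_arm", "kwargs": {"rows": [{"delta_pos": [0, 0, 3], "turn": 0, "grip": 0}, {"delta_pos": [0, 0, 3], "turn": 0, "grip": 0}, {"delta_pos": [0, -2, 0], "turn": 0, "grip": 0}, {"delta_pos": [5, 0, 0], "turn": 0, "grip": 0}, {"delta_pos": [8, 0, 0.1], "turn": 0, "grip": 0}, {"delta_pos": [8, 0, 0.1], "turn": 0, "grip": 0}, {"delta_pos": [4, 0, 0], "turn": 0, "grip": 0}, {"delta_pos": [0, 0, 0], "turn": 0, "grip": 0}, {"delta_pos": [0, 0, 0], "turn": 0, "grip": 0}, {"delta_pos": [0, 0, 0], "turn": 0, "grip": 0}]}}

```text
time_s: 4.8
ee_pos: [0.5154, -0.1061, 0.1007]
tool_rot: [-3.129, -0.015, -1.396]
wrist_force: [-0.2, 0.5, -0.4]
gripper_width: 0.003
```

```bash
python3 -c "from h import *; rep()"
```

```text
t 4.8 bank x,y mm [  0.6 181.6] tip z 83.7 rot [-3.129 -0.015 -1.396] F [-0.2  0.5 -0.4] w 0.003
```

Request:
{"fn": "step_arm", "kwargs": {"rows": [{"delta_pos": [8, 0, 0.2], "turn": 0, "grip": 0}, {"delta_pos": [10, 0, 0.2], "turn": 0, "grip": 0}, {"delta_pos": [10, 0, 0.2], "turn": 0, "grip": 0}, {"delta_pos": [10, 0, 0.2], "turn": 0, "grip": 0}, {"delta_pos": [10, 0, 0.2], "turn": 0, "grip": 0}, {"delta_pos": [10, 0, 0.2], "turn": 0, "grip": 0}, {"delta_pos": [10, 0, 0.2], "turn": 0, "grip": 0}, {"delta_pos": [10, 0, 0.2], "turn": 0, "grip": 0}, {"delta_pos": [5, 0, 0], "turn": 0, "grip": 0}, {"delta_pos": [0, 0, 0], "turn": 0, "grip": 0}]}}

```text
time_s: 5.8
ee_pos: [0.5329, -0.1959, 0.1052]
tool_rot: [-3.127, -0.016, -1.396]
wrist_force: [-0.3, 0.2, 0.5]
gripper_width: 0.003
```

```bash
python3 - <<'E'
from h import *; import cv2
rep()
for c in('side',): cv2.imwrite(f'pics/{c}2.png',bot.camera(c))
t=cv2.imread('pics/side2.png')[120:320,150:400]; cv2.imwrite('pics/side2c.png',cv2.resize(t,None,fx=3,fy=3,interpolation=cv2.INTER_CUBIC))
E
```

```text
t 5.8 bank x,y mm [ 1.5 90. ] tip z 88.2 rot [-3.127 -0.016 -1.396] F [-0.3  0.2  0.5] w 0.003
```

View pics/side2c.png

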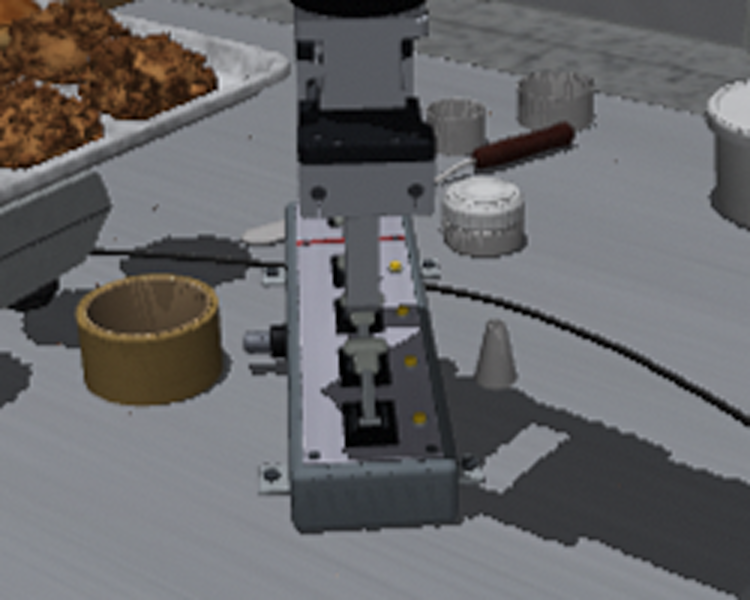

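Lamp 1 lies off and the finger is at lamp 2. The tip has crept up to 88 mm, so I'll correct it down while carrying on.

Request:
{"fn": "step_arm", "kwargs": {"rows": [{"delta_pos": [8, 0, 1.5], "turn": 0, "grip": 0}, {"delta_pos": [8, 0, 2], "turn": 0, "grip": 0}, {"delta_pos": [8, 0, 2], "turn": 0, "grip": 0}, {"delta_pos": [8, 0, 1.5], "turn": 0, "grip": 0}, {"delta_pos": [8, 0, 1], "turn": 0, "grip": 0}, {"delta_pos": [8, 0, 0.7], "turn": 0, "grip": 0}, {"delta_pos": [3, 0, 0.3], "turn": 0, "grip": 0}, {"delta_pos": [0, 0, 0], "turn": 0, "grip": 0}, {"delta_pos": [0, 0, 0], "turn": 0, "grip": 0}, {"delta_pos": [0, 0, 0], "turn": 0, "grip": 0}]}}

```text
time_s: 6.85
ee_pos: [0.5417, -0.2496, 0.0943]
tool_rot: [-3.129, -0.012, -1.395]
wrist_force: [0.2, -0.6, 0.6]
gripper_width: 0.004
```

```bash
python3 - <<'E'
from h import *; import cv2
rep()
for c in('side',): cv2.imwrite(f'pics/{c}3.png',bot.camera(c))
t=cv2.imread('pics/side3.png')[120:320,150:400]; cv2.imwrite('pics/side3c.png',cv2.resize(t,None,fx=3,fy=3,interpolation=cv2.INTER_CUBIC))
E
```

```text
t 6.85 bank x,y mm [ 0.4 35.6] tip z 77.3 rot [-3.129 -0.012 -1.395] F [ 0.2 -0.6  0.6] w 0.004
```

View pics/side3c.png

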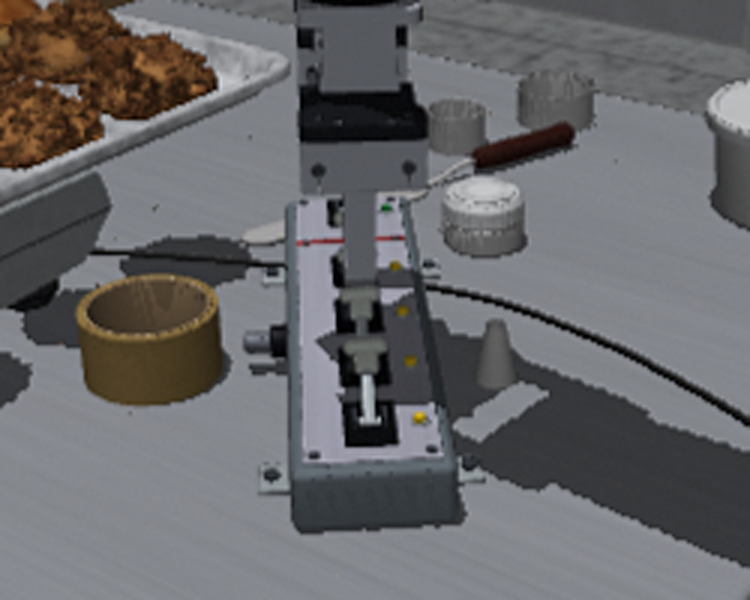

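Lamps 1 and 2 lie off. The tip overshot down to 77 mm, so I'll raise it 6 mm (still very low) and go on.

Request:
{"fn": "step_arm", "kwargs": {"rows": [{"delta_pos": [0, 0, -3], "turn": 0, "grip": 0}, {"delta_pos": [0, 0, -3], "turn": 0, "grip": 0}, {"delta_pos": [8, 0, 0], "turn": 0, "grip": 0}, {"delta_pos": [8, 0, 0], "turn": 0, "grip": 0}, {"delta_pos": [8, 0, 0], "turn": 0, "grip": 0}, {"delta_pos": [8, 0, 0], "turn": 0, "grip": 0}, {"delta_pos": [0, 0, 0], "turn": 0, "grip": 0}, {"delta_pos": [0, 0, 0], "turn": 0, "grip": 0}, {"delta_pos": [0, 0, 0], "turn": 0, "grip": 0}, {"delta_pos": [0, 0, 0], "turn": 0, "grip": 0}]}}

```text
time_s: 7.9
ee_pos: [0.548, -0.2829, 0.1029]
tool_rot: [-3.128, -0.013, -1.394]
wrist_force: [0.3, 0.3, 0.2]
gripper_width: 0.008
```

```bash
python3 -c "from h import *; rep()"
```

```text
t 7.9 bank x,y mm [0.5 1.7] tip z 85.9 rot [-3.128 -0.013 -1.394] F [0.3 0.3 0.2] w 0.008
```

Request:
{"fn": "step_arm", "kwargs": {"rows": [{"delta_pos": [8, 0, 1], "turn": 0, "grip": 0}, {"delta_pos": [8, 0, 1], "turn": 0, "grip": 0}, {"delta_pos": [8, 0, 1], "turn": 0, "grip": 0}, {"delta_pos": [8, 0, 0.5], "turn": 0, "grip": 0}, {"delta_pos": [0, 0, 0], "turn": 0, "grip": 0}, {"delta_pos": [0, 0, 0], "turn": 0, "grip": 0}, {"delta_pos": [0, 0, 0], "turn": 0, "grip": 0}, {"delta_pos": [0, 0, 0], "turn": 0, "grip": 0}, {"delta_pos": [0, 0, 0], "turn": 0, "grip": 0}, {"delta_pos": [0, 0, 0], "turn": 0, "grip": 0}]}}

```text
time_s: 8.9
ee_pos: [0.555, -0.3183, 0.1024]
tool_rot: [-3.128, -0.014, -1.394]
wrist_force: [-0.2, -0.5, 2.1]
gripper_width: 0.005
```

```bash
python3 -c "from h import *; rep()"
```

```text
t 8.9 bank x,y mm [  1.  -34.4] tip z 85.4 rot [-3.128 -0.014 -1.394] F [-0.2 -0.5  2.1] w 0.005
```

Request:
{"fn": "step_arm", "kwargs": {"rows": [{"delta_pos": [8, 0, 0.5], "turn": 0, "grip": 0}, {"delta_pos": [8, 0, 0.5], "turn": 0, "grip": 0}, {"delta_pos": [8, 0, 0.5], "turn": 0, "grip": 0}, {"delta_pos": [8, 0, 0.5], "turn": 0, "grip": 0}, {"delta_pos": [4, 0, 0], "turn": 0, "grip": 0}, {"delta_pos": [0, 0, 0], "turn": 0, "grip": 0}, {"delta_pos": [0, 0, 0], "turn": 0, "grip": 0}, {"delta_pos": [0, 0, 0], "turn": 0, "grip": 0}, {"delta_pos": [0, 0, 0], "turn": 0, "grip": 0}, {"delta_pos": [0, 0, 0], "turn": 0, "grip": 0}]}}

```text
time_s: 9.9
ee_pos: [0.5612, -0.3559, 0.0992]
tool_rot: [-3.129, -0.012, -1.394]
wrist_force: [-1.0, -0.0, -0.7]
gripper_width: 0.005
```

```bash
python3 - <<'E'
from h import *; import cv2
rep()
for c in('side',): cv2.imwrite(f'pics/{c}4.png',bot.camera(c))
t=cv2.imread('pics/side4.png')[120:320,150:400]; cv2.imwrite('pics/side4c.png',cv2.resize(t,None,fx=3,fy=3,interpolation=cv2.INTER_CUBIC))
E
```

```text
t 9.9 bank x,y mm [  0.3 -72.4] tip z 82.2 rot [-3.129 -0.012 -1.394] F [-1.  -0.  -0.7] w 0.005
```

View pics/side4c.png

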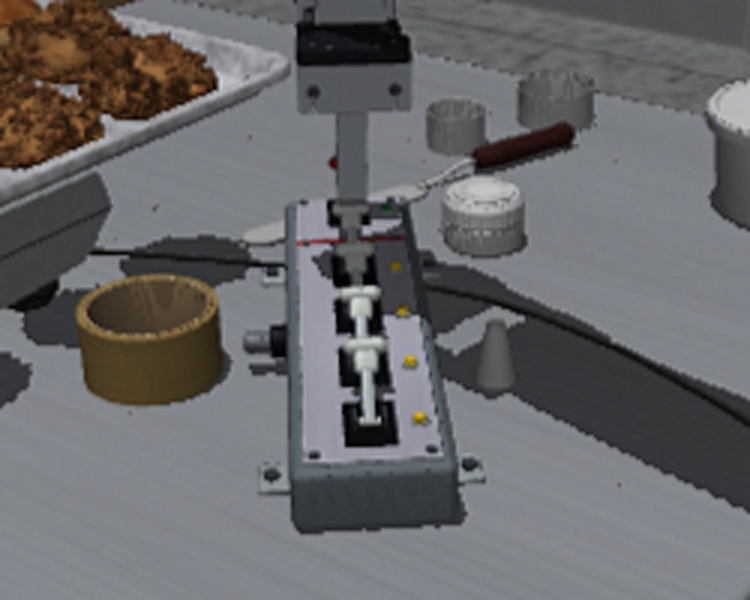

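All four white tips look down: (362,345), (358,293), (352,250) and (350,215). I'll lift to below the 140 mm limit first and check before leaving.

Request:
{"fn": "step_arm", "kwargs": {"rows": [{"delta_pos": [0, 0, -6], "turn": 0, "grip": 0}, {"delta_pos": [0, 0, -6], "turn": 0, "grip": 0}, {"delta_pos": [0, 0, -6], "turn": 0, "grip": 0}, {"delta_pos": [-5, 0, -6], "turn": 0, "grip": 0}, {"delta_pos": [-15, 0, 0], "turn": 0, "grip": 0}, {"delta_pos": [-15, 0, 0], "turn": 0, "grip": 0}, {"delta_pos": [-15, 0, 0], "turn": 0, "grip": 0}, {"delta_pos": [-15, 0, 0], "turn": 0, "grip": 0}, {"delta_pos": [0, 0, 0], "turn": 0, "grip": 0}, {"delta_pos": [0, 0, 0], "turn": 0, "grip": 0}]}}

```text
time_s: 10.95
ee_pos: [0.5481, -0.2837, 0.1249]
tool_rot: [-3.129, -0.012, -1.391]
wrist_force: [1.0, -0.6, -0.4]
gripper_width: 0.001
```

```bash
python3 - <<'E'
from h import *; import cv2
rep()
for c in('side',): cv2.imwrite(f'pics/{c}5.png',bot.camera(c))
t=cv2.imread('pics/side5.png')[120:320,150:400]; cv2.imwrite('pics/side5c.png',cv2.resize(t,None,fx=3,fy=3,interpolation=cv2.INTER_CUBIC))
E
```

```text
t 10.95 bank x,y mm [0.5 0.9] tip z 107.9 rot [-3.129 -0.012 -1.391] F [ 1.  -0.6 -0.4] w 0.001
```

View pics/side5c.png

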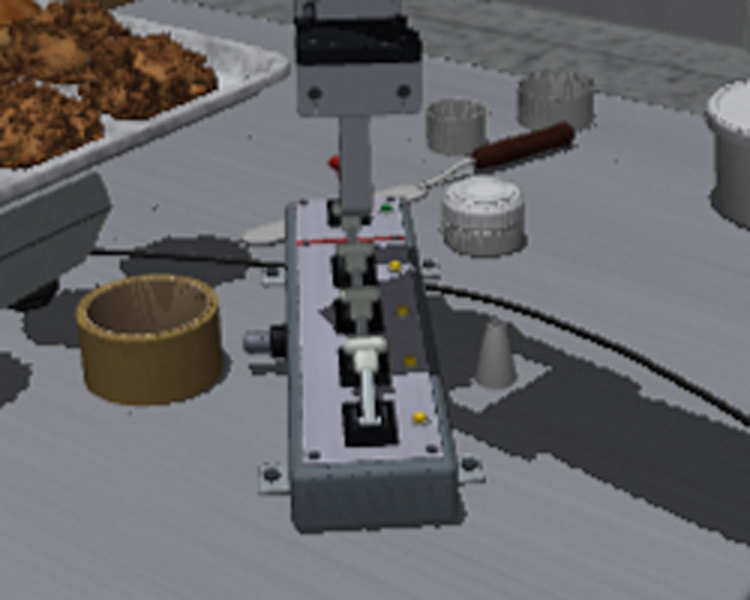

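Request:
{"fn": "step_arm", "kwargs": {"rows": [{"delta_pos": [-25, 0, 0], "turn": 0, "grip": 0}, {"delta_pos": [-25, 0, 0], "turn": 0, "grip": 0}, {"delta_pos": [-25, 0, 0], "turn": 0, "grip": 0}, {"delta_pos": [-25, 0, 0], "turn": 0, "grip": 0}, {"delta_pos": [-25, 0, 0], "turn": 0, "grip": 0}, {"delta_pos": [-25, 0, 0], "turn": 0, "grip": 0}, {"delta_pos": [-25, 0, 0], "turn": 0, "grip": 0}, {"delta_pos": [-25, 0, 0], "turn": 0, "grip": 0}, {"delta_pos": [-25, 0, 0], "turn": 0, "grip": 0}, {"delta_pos": [0, 0, 0], "turn": 0, "grip": 0}]}}

```text
time_s: 12.0
ee_pos: [0.5094, -0.061, 0.1222]
tool_rot: [-3.126, -0.015, -1.4]
wrist_force: [0.3, -0.2, 0.0]
gripper_width: 0.003
```

```bash
python3 - <<'E'
from h import *; import cv2
rep()
p=[.5478,-.2847,.1825]; c_,s_=np.cos(p[2]),np.sin(p[2])
out=[]
for c,(x,y) in(('side',(150,120)),('top',(170,90))):
    im=bot.camera(c); cv2.imwrite(f'pics/{c}6.png',im)
    t=cv2.resize(im[y:y+180,x:x+250],None,fx=3,fy=3,interpolation=cv2.INTER_CUBIC)
    for yb,a in((139,.9),(75,.9),(11,.9),(-53,.9),(-147,-.3)):
        Y=(yb-45*np.sin(a))/1e3; q=proj(c,[p[0]-s_*Y,p[1]+c_*Y,.044+.045*np.cos(a)])[0]
        cv2.circle(t,tuple(((q-[x,y])*3).astype(int)),4,(0,0,255),1)
    cv2.imwrite(f'pics/{c}6c.png',t)
E
```

```text
t 12.0 bank x,y mm [  2.8 227. ] tip z 105.2 rot [-3.126 -0.015 -1.4  ] F [ 0.3 -0.2  0. ] w 0.003
```

View pics/side6c.png

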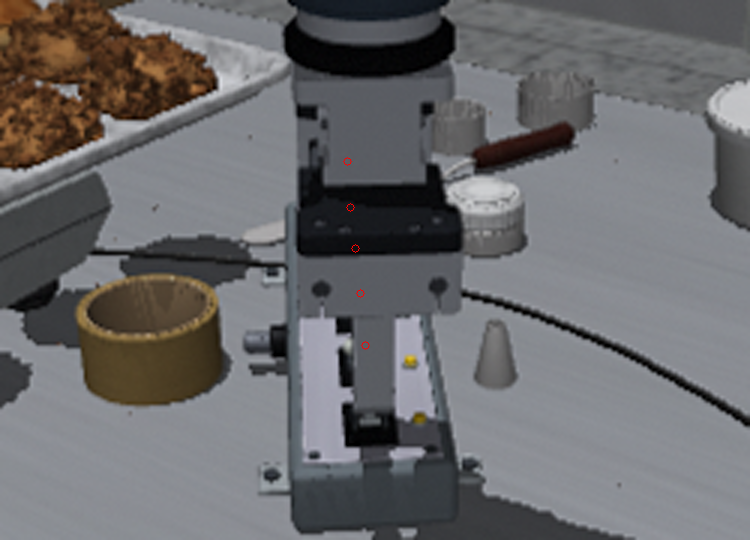

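View pics/top6c.png

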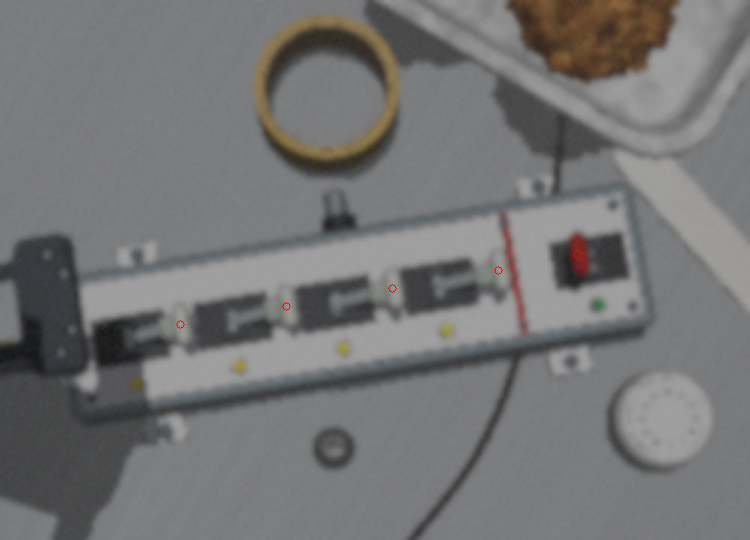

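In the top picture, all four white tips sit on the predicted fully-off marks: (180,324), (286,306), (392,288) and (498,270). The red tip is on its "on" mark at (578,254), and the bystanders haven't moved. I'll rise clear and hand in.

Request:
{"fn": "step_arm", "kwargs": {"rows": [{"delta_pos": [0, 0, -15], "turn": 0, "grip": 0}, {"delta_pos": [0, 0, -15], "turn": 0, "grip": 0}, {"delta_pos": [0, 0, -15], "turn": 0, "grip": 0}, {"delta_pos": [0, 0, -15], "turn": 0, "grip": 0}, {"delta_pos": [0, 0, -15], "turn": 0, "grip": 0}, {"delta_pos": [0, 0, 0], "turn": 0, "grip": 0}, {"delta_pos": [0, 0, 0], "turn": 0, "grip": 0}, {"delta_pos": [0, 0, 0], "turn": 0, "grip": 0}, {"delta_pos": [0, 0, 0], "turn": 0, "grip": 0}, {"delta_pos": [0, 0, 0], "turn": 0, "grip": 0}]}}

```text
time_s: 13.1
ee_pos: [0.5104, -0.0725, 0.1984]
tool_rot: [-3.128, -0.017, -1.415]
wrist_force: [-0.5, 0.7, 0.1]
gripper_width: 0.002
```

```bash
python3 -c "
from h import *; rep(); print(bot.hand_in())"
```

```text
t 13.1 bank x,y mm [  1.7 215.4] tip z 181.4 rot [-3.128 -0.017 -1.415] F [-0.5  0.7  0.1] w 0.002
the job is handed in; nothing more can be done
None
```

All four white lamp levers are off and the red fridge lever is still on. I did it in one low sweep of the shut fingers towards -y, without lifting the hand part-way, and handed in at 13.1 s.

- **Levers:** in the last top picture the four white tips lay on the predicted fully-off positions and the red tip on its "on" position.
- **Bystanders:** the timer, tape roll and nozzle looked unmoved in the last top picture; I did not measure them again.
- **Robot:** when I handed in, the fingertips were 181 mm above the table and the wrist force was under 1 N, so it was touching nothing.
- **Height off target:** the fingertip left the advised 80–86 mm band for short stretches. It rose to 88 mm near lamp 2 and dipped to 77 mm just after it, where it may have brushed that lever. I corrected it each time, the wrist force never read above about 2 N during the sweep, and every lever still went fully over.

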